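# Lock the joiner's chest with hasp and pin

### The job

Lock the wooden tool chest: swing its steel hasp over the brass staple until it lies flat on the lid, then push the red-headed locking pin crosswise through the staple, from either side, feeling for the opening, until the head is up against the staple. Let go of the pin, and do not knock over or push away anything else on the table or the lid.

Things in the scene. Friction and masses are not known exactly. Their poses are not given: they have to be found in the camera images.
- chest: Wooden tool chest, fixed to the table, 220 mm (its x) x 300 mm (its y) x 85 mm tall; cleats add 13 mm at each y end. Origin: centre of its underside; z up, x away from the robot. The hasp's hinge and a brass staple are on its flat lid (85 mm up).
- staple_place (a point): Point on the lid at chest (0, 0, 85) mm, marking only where the brass staple was meant to go. The staple, fixed and not reported, was fitted by hand: its true centre lies on chest y = 0 but 4 to 9 mm off along chest x, towards +x or -x (either, by chance); a flat brass strip covers the unused holes. See it or feel for it with the pin.
- staple_height (a point): The same place at the top of the staple: 31 mm above the lid. The staple is an upright arch, 35 mm wide along chest x, 12 mm thick along y. Its opening faces chest +y and -y: 11 mm wide (legs 12 mm each side), upper edge 24 mm above the lid. The closed strap's top is 6 mm above the lid, leaving 18 mm of height free.
- hasp (a joint): Angle of the hasp, rad: 0 = flat on the lid with the staple standing through its slot; grows as it is lifted and swung back towards the robot (about 1.57 upright). Starts 1.6 to 2.1 open. Stiff hinge (0.15 N m of friction): it stays where it is left, and a push of 1.5 to 3 N moves it.
- hasp_hinge (a point): Middle of the hasp's hinge line, which runs along chest y: at chest (-75, 0, 89) mm, 4 mm above the lid. Closed, the strap runs from here along chest +x.
- hasp_end (a point): Middle of the free end of the hasp: a steel strap 125 mm long from the hinge, 56 mm wide, 4 mm thick, with a slot 54 mm long and 14 mm wide centred 75 mm from the hinge (a 21 mm rail each side: push on a rail, a thin finger can slip into the slot). Solid from 102 mm on, a red dot on the outer face (up when closed) 112 mm from the hinge: press there.
- pin: Locking pin, loose, about 80 g, standing on the table left or right of the chest. Red head: upright block 18 mm (its x) x 20 mm (its y) x 36 mm tall, gripped across its y from above. A steel shank sticks out level along its +x. Origin: centre of the head's underside; z up. At the start the shank points to the robot's left (+y), give or take 0.5 rad.
- pin_root (a point): Where the shank leaves the head's front face, on the shank's axis: pin (9, 0, 8) mm. The shank is 8 mm in diameter, 45 mm long. With the head's underside 0 to 6 mm above the closed strap, the shank is at the height of the staple's opening.
- pin_tip (a point): End of the shank: pin (54, 0, 8) mm. The last 2 mm taper to 6.4 mm diameter.
- jar: Bystander: small glass jar with a steel lid, 44 mm across, 60 mm tall; it and the pin swap sides of the chest from run to run. Origin: centre of its underside (as it was set down); leave it where it is.
- tin: Bystander: small blue round tin, 40 mm across, 28 mm tall, standing on the far left part of the chest lid. Origin: centre of its underside (as it was set down); leave it where it is.
- glue: Bystander: white glue bottle, 60 mm across, 170 mm tall. Origin: centre of its underside (as it was set down); leave it where it is.
- mallet: Bystander: hammer lying on the table. Origin: centre of its underside (as it was set down); leave it where it is.
- mug: Bystander: blue mug, 80 mm across, 90 mm tall. Origin: centre of its underside (as it was set down); leave it where it is.
- tape: Bystander: yellow tape measure, 60 x 35 x 55 mm. Origin: centre of its underside (as it was set down); leave it where it is.
Mind the look-alikes: they are no part of the job. Several things have the shape of the pin; the one meant has the colours described above.

How it is judged (in metres and radians):
On the way, in this order (a step that is already met when the one before it is completed fails the run):
1. the hasp lies flat on the lid (within 0.06 rad), over the staple (value of joint hasp below 0.06 rad), for 0.2 s.
2. with the hasp flat, the pin is through the staple with its head up against it (value of joint hasp below 0.06 rad and ((y of pin_root in the frame of chest between -0.017 and -0.003 m and y of pin_tip in the frame of chest above 0.015 m) or (y of pin_root in the frame of chest between 0.003 and 0.017 m and y of pin_tip in the frame of chest below -0.015 m)) and x of pin_root in the frame of chest between -0.0117 and 0.0117 m and z of pin_root in the frame of chest between 0.092 and 0.109 m and z of pin_tip in the frame of chest between 0.088 and 0.114 m and angle between the x axis of pin and the y axis of chest, either way round below 0.17 rad), for 0.2 s.
At the end, for the whole second after the job is handed in: The hasp is flat on the lid (within 0.06 rad); the pin lies through the staple above the strap, from either side, within 0.17 rad of chest y, the head's front face no more than 11 mm from the staple's side face and the tip out on the other side; the pin is released and at rest (all of step 2 and linear speed of pin below 0.02 m/s and contact force between pin and the fingers below 0.1 N); the robot touches nothing.
It fails at once if something else was pushed away: the jar, tin, glue, mallet, mug, tape (any of them more than 30 mm) (distance of any of jar, tin, glue, mallet, mug, tape from where it was at the start of the episode above 0.03 m).
It fails at once if the jar, tin, glue bottle, mug or tape measure was knocked over (angle between any of jar, tin, glue, mug, tape's own z axis and vertical above 0.5 rad).
It also fails if it takes over 69 s, if anything falls off the work surface, if the arm or the gripper's body presses on something with over 40 N, if the wrist force passes 120 N, or if a joint passes its speed limit or range.

### The arm

A 6-joint arm with a two-finger parallel gripper is mounted at the origin on the work surface. World frame = base frame: x ahead of the robot, y to its left, z up, the work surface at z = 0. Lengths are in m, angles in degrees, forces in N, time in s.
With the tool pointing down it reaches from about 0.3 to 0.75 m from the base axis. Payload 8.5 kg.
Tool frame: the origin (TCP) lies between the finger pads; the fingertips stand env.finger_overhang ahead of it and the grasp point (between the pads) lies 2 mm behind it (env.finger_overhang is the distance from the TCP to the fingertips, in m); z points along the fingers, y is the line along which they close (so a half turn about z gives the same grasp; the last joint's range is limited). The gripper opens to 85 mm and grips with 20 to 120 N. Pads are 22 mm wide; open, the fingers measure 114 mm over their backs; the gripper's body (76 mm by 85 mm) begins 54 mm behind the grasp point. The pads swing forward as they close: fully open they stand 13 mm farther back than shut.
Start: joints at [-84.127, 21.807, 74.336, -0, 83.858, -12.336], TCP at [0.172, -0.522, 0.248] pointing down, gripper open.
Joint ranges: [-178.18, 178.18], [-50.72, 133.34], [12.68, 142.11], [-81.47, 261.47], [9.98, 163.14], [-165.26, 165.26]. Speed limits (degrees/s): [136.94, 136.94, 180, 180, 180, 180].

### API

Orientations are given as a 3x3 rotation matrix whose columns are the frame's x, y, z axes.
In Python, from rig import env gives the robot as it stands. The module is installed in compiled form; this text tells all that it offers.
- The arm moves only by the tool jog_arm, never from a script. Its arguments are lists of equal length, an entry for each row: "hand": the finger opening in m, from 0 to 0.0854; "travel": the shift along the world's x, y, z in m, a list of three; "yaw": the turn about the world's z in rad. A call has exactly 5 rows; each row shifts and turns the commanded pose from where the row before left it; what a row does not reach is not made up. A row lasts 1/8 s, in which the tool goes at most 62.5 mm and 10.7 degrees, less where a joint would pass 70% of its speed; a pose out of reach is approached as far as the arm can. A call is refused whole if a number of a shift passes 0.0625 or a number of a turn 0.188, either way. A call with a gripper value outside its range is refused whole. The fingers move at their own pace and stop on an object; "grip_force" is the grip in N (left out, the last holds). Time passes only in rows, so rows that do not move let the fingers close, or fill a call up. It gives the time, the measured TCP pose, the force, the opening and the grip force at its end, in the units of the state.
- env.observe(): the state, without advancing time (a new reading comes with each control period).
- env.get_image(name): name is "scene" or "top" or "wrist"; returns the picture (480x640x3 uint8, red, green, blue); there is no depth.
- env.calibration(name): a dict with "fx", "fy", "cx", "cy" (pixels), "position" and "rotation" of the camera in the world; the wrist camera has in their place "hand_eye" (4x4, takes a point from camera to tool coordinates, whose origin is the TCP and whose axes are the flange's). Camera axes: x right, y down, z forward; pixel columns grow to the right and rows downward; lengths in m; the calibration is good to about 2 mm. A picture is of the moment at which its call begins: read the wrist's pose just before it. calibration takes no time and is no camera call.
- env.close_job(): hands the job in; it is judged then, once.
The state is a dict: "time_s": time; "q": joint angles; "qvel": joint speeds; "joint_efforts": joint torques, N m; "position": TCP position; "tool_rot": TCP orientation; "ft_force": force on the tool from outside, world axes, zero at the start; "wrist_torque": the same for the moment, N m; "grip_width": finger opening in m; "gripper_force": force on a finger pad.
Only numpy, scipy, OpenCV 4.12 (cv2) and the standard library are available. Lean on these libraries where they do the work, as an engineer would, in place of code of your own. Each camera call takes 0.05 s, during which the arm holds its last target. There are 200 camera calls.

## Working session

There is one attempt and no reset: what is moved stays moved. The work goes in short steps, Python scripts to look and compute and a tool call to move; the robot and the scene stay as the last step left them, time stands still between calls to the robot, and variables do not carry over. Pictures are saved under pics/ and viewed, at most 10 in all, crops included, and the job is handed in when it is done.

Besides the shell and the picture viewer there is one more tool, called after ">>>" in YAML: its name, and indented under it one key for each argument. jog_arm: Moves the arm, as the interface text tells. Its arguments: {"type":"object","properties":{"hand":{"type":"array"},"travel":{"type":"array"},"yaw":{"type":"array"},"grip_force":{"type":"number"}},"required":["hand","travel","yaw"]}

```bash
mkdir -p pics
python3 - <<'E'
from rig import env
import cv2,numpy as np
s=env.observe(); print({k:np.round(v,3).tolist() for k,v in s.items()}, env.finger_overhang)
for n in("scene","top"):
    im=env.get_image(n); cv2.imwrite(f"pics/{n}0.png",im[:,:,::-1]); c=env.calibration(n); print(n,{k:np.round(v,4).tolist() for k,v in c.items()})
print(np.round(env.calibration("wrist")["hand_eye"],4).tolist())
E
```

```text
{'time_s': 0.0, 'q': [-84.126, 21.842, 74.386, 0.001, 83.858, -12.335], 'qvel': [-0.035, 0.085, -0.064, 0.093, 0.052, -0.007], 'joint_efforts': [-0.0, -44.846, -23.128, -0.0, 0.005, -0.0], 'position': [0.172, -0.522, 0.248], 'tool_rot': [[0.95, 0.312, -0.0], [0.312, -0.95, 0.001], [0.0, -0.001, -1.0]], 'ft_force': [-0.18, 0.301, -0.078], 'wrist_torque': [0.032, -0.001, 0.007], 'gripper_force': 0.0, 'grip_width': 0.086} 0.017
scene {'fx': 465.1946, 'fy': 465.1946, 'cx': 317.8067, 'cy': 240.4978, 'position': [1.0173, 0.6257, 0.9837], 'rotation': [[-0.7933, 0.4566, -0.4028], [0.6088, 0.5895, -0.5308], [-0.0049, -0.6663, -0.7456]]}
top {'fx': 557.6383, 'fy': 557.6383, 'cx': 320.3649, 'cy': 245.6716, 'position': [0.341, 0.0089, 1.3413], 'rotation': [[-0.0239, -0.9895, 0.1426], [-0.9997, 0.0244, 0.0018], [-0.0053, -0.1425, -0.9898]]}
[[0.0002, -0.9589, -0.2837, 0.0721], [1.0, 0.0006, -0.0012, 0.0005], [0.0013, -0.2837, 0.9589, -0.1251], [0.0, 0.0, 0.0, 1.0]]
```

View pics/top0.png

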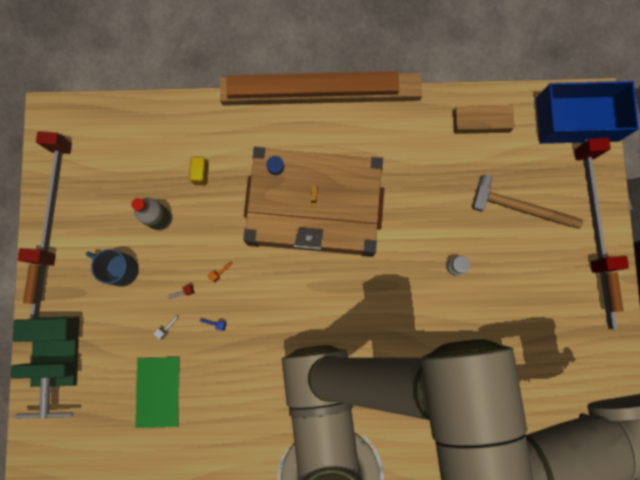

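View pics/scene0.png

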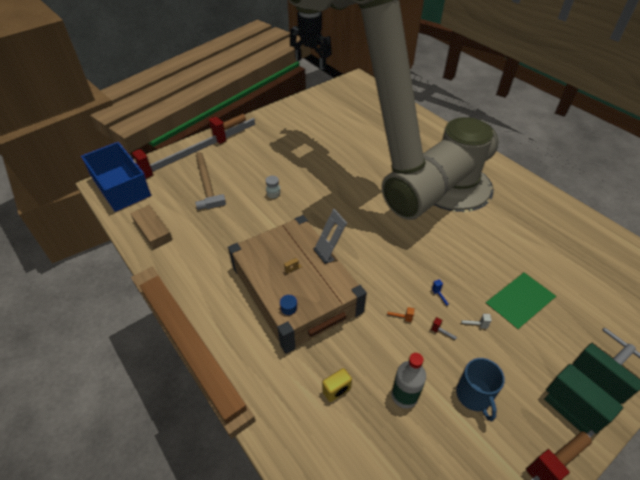

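The top view shows the chest at about (315,200), with the hasp upright at (308,237), the staple at (314,193) and the tin at (275,165). The red-headed pin with the steel shank is at (187,290), and the jar at (458,265). The scene view agrees: the pin is at (437,325).

```bash
cat > h.py <<'E'
from rig import env
import cv2,numpy as np
def ray(n,uv,pose=None):
    c=env.calibration(n)
    if n=="wrist":
        H=c["hand_eye"]; R=pose[1]@H[:3,:3]; p=pose[0]+pose[1]@H[:3,3]
    else: R=np.array(c["rotation"]);p=np.array(c["position"])
    return p,R@np.array([(uv[0]-c["cx"])/c["fx"],(uv[1]-c["cy"])/c["fy"],1])
def plane(n,uv,z,pose=None):
    p,d=ray(n,uv,pose); return p+d*(z-p[2])/d[2]
def tri(rs):
    A=np.zeros((3,3));b=np.zeros(3)
    for p,d in rs:
        d=d/np.linalg.norm(d);M=np.eye(3)-np.outer(d,d);A+=M;b+=M@p
    x=np.linalg.solve(A,b); return x,[np.linalg.norm(np.cross(x-p,d/np.linalg.norm(d))) for p,d in rs]
def proj(n,X,pose=None):
    c=env.calibration(n); p,_=ray(n,(0,0),pose)
    R=pose[1]@c["hand_eye"][:3,:3] if n=="wrist" else np.array(c["rotation"])
    v=R.T@(np.array(X)-p); return c["fx"]*v[0]/v[2]+c["cx"],c["fy"]*v[1]/v[2]+c["cy"]
def pose():
    s=env.observe(); return np.array(s["position"]),np.array(s["tool_rot"])
E
python3 - <<'E'
from h import *
t=cv2.imread("pics/top0.png"); s=cv2.imread("pics/scene0.png")
def blobs(im,m,x0,y0,x1,y1):
    k=np.zeros_like(m);k[y0:y1,x0:x1]=m[y0:y1,x0:x1]
    n,l,st,c=cv2.connectedComponentsWithStats(k); return [(st[i].tolist(),c[i].round(1).tolist()) for i in range(1,n) if st[i,4]>4]
for n,im,bx in(("top",t,(160,270,240,350)),("scene",s,(425,310,470,345))):
    h=cv2.cvtColor(im,cv2.COLOR_BGR2HSV)
    red=(((h[...,0]<6)|(h[...,0]>172))&(h[...,1]>140)&(h[...,2]>70)).astype(np.uint8)
    print(n,"red",blobs(im,red,*bx))
h=cv2.cvtColor(t,cv2.COLOR_BGR2HSV)
print("dark",blobs(t,((h[...,2]<75)&((h[...,1]<110)|(h[...,2]<50))).astype(np.uint8),235,140,395,260))
c=t[140:260,240:390]; c=cv2.resize(c,None,fx=5,fy=5,interpolation=cv2.INTER_CUBIC); cv2.imwrite("pics/c1.png",c)
E
```

```text
top red [([184, 286, 7, 8, 46], [187.0, 289.5])]
scene red [([434, 318, 7, 8, 39], [437.2, 321.5])]
dark [([254, 148, 10, 10, 92], [258.6, 152.3]), ([372, 158, 10, 10, 94], [376.4, 162.5]), ([268, 164, 16, 11, 41], [277.0, 171.3]), ([296, 228, 26, 18, 331], [309.0, 236.6]), ([245, 230, 13, 15, 143], [249.9, 237.2]), ([362, 240, 14, 16, 156], [369.1, 247.6])]
```

View pics/c1.png

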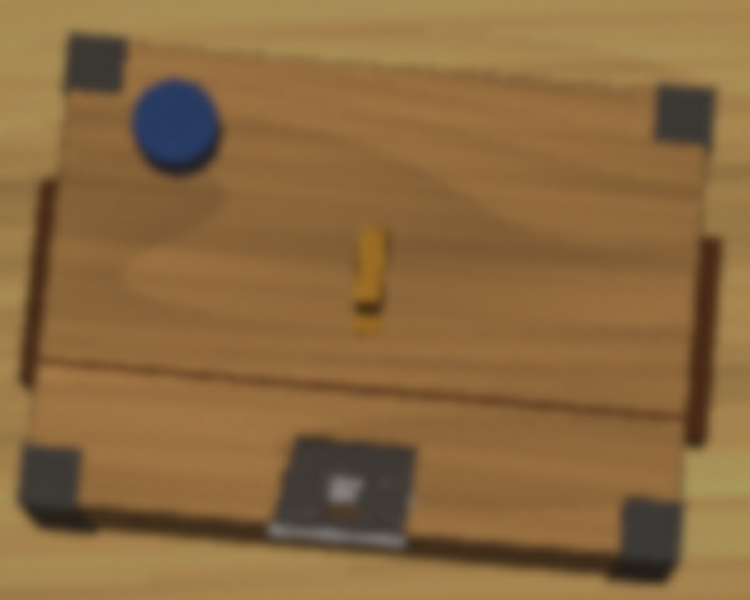

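The crop shows the lid corners at about (68,33), (716,88), (18,507) and (678,558). The arch's top runs from (372,226) to (367,302), and the brass strip pokes out on the near side at (367,325).

Run:
```python
from h import *
f=lambda u,v:(240+(u-2)/5,140+(v-2)/5)
C={k:plane("top",f(*p),.085) for k,p in dict(FL=(68,33),FR=(716,88),NL=(18,507),NR=(678,558)).items()}
for k,v in C.items(): print(k,v.round(4))
for a,b in(("FL","FR"),("NL","NR"),("FL","NL"),("FR","NR")): print(a,b,np.linalg.norm(C[a]-C[b]).round(4))
ctr=sum(C.values())/4
ex=(C["FL"]+C["FR"]-C["NL"]-C["NR"]); ey=(C["FL"]+C["NL"]-C["FR"]-C["NR"])
y1=np.arctan2(ex[1],ex[0]); y2=np.arctan2(-ey[0],ey[1]); print("ctr",ctr,"yaw",y1,y2)
yaw=np.arctan2(ex[1]-ey[0],ex[0]+ey[1]);R=np.array([[np.cos(yaw),-np.sin(yaw)],[np.sin(yaw),np.cos(yaw)]])
for n,p,z in(("far",(372,226),.116),("near",(367,302),.116),("strip near",(367,333),.087),("strip far",(372,226),.087)):
    print(n,(R.T@(plane("top",f(*p),z)-ctr)[:2]*1000).round(1))
x,e=tri([ray("top",(187,289.5)),ray("scene",(437.2,321.5))]);print("pin red",x,e)
for z in(.03,.036):print(plane("top",(187,289.5),z),plane("scene",(437.2,321.5),z))
for n,q in dict(jar=(458,264),white=(160,333),blue=(221,325),orange=(213,276)).items(): print(n,plane("top",q,.03).round(3))
t=cv2.imread("pics/top0.png")[265:345,140:250]; cv2.imwrite("pics/c2.png",cv2.resize(t,None,fx=6,fy=6,interpolation=cv2.INTER_CUBIC))
# hasp end in scene
```

```text
FL [0.7606 0.1625 0.085 ]
FR [ 0.7263 -0.1391  0.085 ]
NL [0.537  0.1868 0.085 ]
NR [ 0.5061 -0.1131  0.085 ]
FL FR 0.3036
NL NR 0.3015
FL NL 0.2249
FR NR 0.2217
ctr [0.63252   0.0242987 0.085    ] yaw -0.11302497179408558 -0.10791734930786338
far [24.   0.5]
near [-11.1  -0.3]
strip near [-19.   -0.5]
strip far [31.4  1.6]
pin red [0.43424169 0.32621983 0.03029738] [np.float64(0.0013377050223019325), np.float64(0.0013377050223018386)]
[0.4334369  0.32736249 0.03      ] [0.43501503 0.3251615  0.03      ]
[0.43301375 0.32590521 0.036     ] [0.43867865 0.32705199 0.036     ]
jar [ 0.478 -0.313  0.03 ]
white [0.334 0.389 0.03 ]
blue [0.349 0.247 0.03 ]
orange [0.464 0.266 0.03 ]
```

View pics/c2.png

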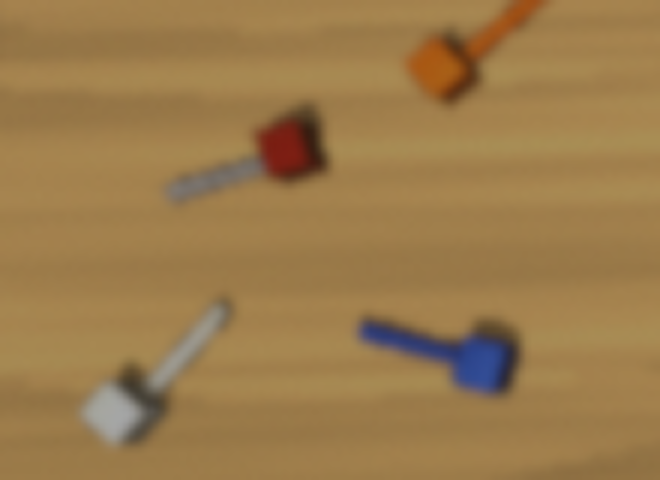

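The red-headed pin has its shank pointing left and slightly towards the robot. The staple sits at about chest x +6 mm. Next I move behind the hasp with the fingers closed.

>>> jog_arm:
  hand: [0,0,0,0,0]
  travel:
    - [0.0248,0.057,0]
    - [0.0248,0.057,0]
    - [0.0248,0.057,0]
    - [0.0248,0.057,0]
    - [0.0248,0.057,0]
  yaw: [0.115,0.115,0.115,0.115,0.115]
  grip_force: 40

```text
time_s: 0.72
position: [0.2962, -0.2355, 0.2482]
tool_rot: [[0.625, 0.781, 0.0], [0.781, -0.625, 0.0], [0.0, -0.0, -1.0]]
ft_force: [0.1, 0.1, 0.4]
grip_width: 0.0004
gripper_force: 0.0
```

>>> jog_arm:
  hand: [0,0,0,0,0]
  travel:
    - [0.0248,0.057,0]
    - [0.0248,0.057,0]
    - [0.0248,0.057,0]
    - [0.0248,0.057,0]
    - [0.0248,0.057,0]
  yaw: [0.115,0.115,0.115,0.115,0.115]

```text
time_s: 1.35
position: [0.4202, 0.0497, 0.2483]
tool_rot: [[0.099, 0.995, 0.0], [0.995, -0.099, -0.0], [-0.0, 0.0, -1.0]]
ft_force: [1.2, -1.1, -0.4]
grip_width: -0.0002
gripper_force: 0.0
```

>>> jog_arm:
  hand: [0,0,0,0,0]
  travel:
    - [0,0,-0.033]
    - [0,0,-0.033]
    - [0.02,-0.002,0]
    - [0.02,-0.002,0]
    - [0.02,-0.002,0]
  yaw: [0,0,0,0,0]

```text
time_s: 1.98
position: [0.4803, 0.0416, 0.182]
tool_rot: [[0.103, 0.995, -0.001], [0.995, -0.103, 0.0], [0.0, -0.001, -1.0]]
ft_force: [-0.8, -0.4, 0.6]
grip_width: 0.0001
gripper_force: 0.0
```

>>> jog_arm:
  hand: [0,0,0,0,0]
  travel:
    - [0.012,-0.001,0]
    - [0.012,-0.001,0]
    - [0.012,-0.001,0]
    - [0.012,-0.001,0]
    - [0.012,-0.001,0]
  yaw: [0,0,0,0,0]

```text
time_s: 2.6
position: [0.545, 0.0348, 0.1915]
tool_rot: [[0.103, 0.994, 0.022], [0.995, -0.103, -0.006], [-0.003, 0.022, -1.0]]
ft_force: [-6.1, -7.4, 51.8]
grip_width: 0.0001
gripper_force: 31.8
```

Run:
```python
from h import *
im=env.get_image("scene")[:,:,::-1]; cv2.imwrite("pics/s1.png",cv2.resize(im[170:350,210:410],None,fx=3,fy=3,interpolation=cv2.INTER_CUBIC))
```

```text
(no output)
```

View pics/s1.png

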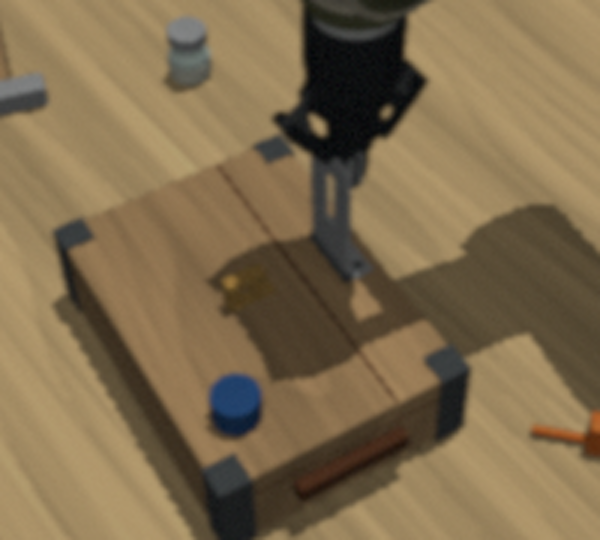

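The scene crop shows the strap nearly upright at (335,215). Its end is wedged up under the gripper, and the wrist reads 52 N upward. I back off and raise the tool.

>>> jog_arm:
  hand: [0,0,0,0,0]
  travel:
    - [-0.015,0.001,0.012]
    - [-0.01,0.001,0.015]
    - [-0.005,0,0.008]
    - [0,0,0]
    - [0,0,0]
  yaw: [0,0,0,0,0]

```text
time_s: 3.28
position: [0.5099, 0.0385, 0.2168]
tool_rot: [[0.103, 0.995, -0.001], [0.995, -0.103, 0.0], [0.0, -0.001, -1.0]]
ft_force: [0.8, -0.3, 0.6]
grip_width: -0.0001
gripper_force: 0.0
```

Run:
```python
from h import *
print(env.observe()["ft_force"])
im=env.get_image("scene")[:,:,::-1]; cv2.imwrite("pics/s2.png",cv2.resize(im[170:350,210:410],None,fx=3,fy=3,interpolation=cv2.INTER_CUBIC))
```

```text
[ 0.80673169 -0.34489303  0.63193898]
```

View pics/s2.png

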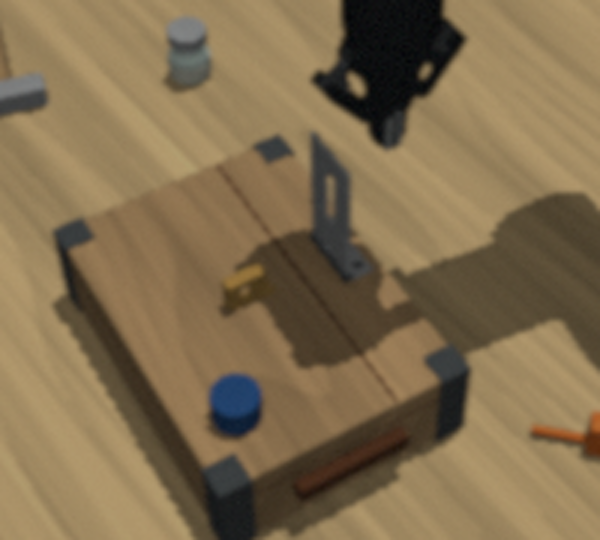

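>>> jog_arm:
  hand: [0,0,0,0,0]
  travel:
    - [0.02,-0.002,-0.007]
    - [0.018,-0.002,0]
    - [0.016,-0.002,0]
    - [0.017,-0.002,0]
    - [0.015,-0.002,-0.005]
  yaw: [0,0,0,0,0]

```text
time_s: 3.95
position: [0.5964, 0.0286, 0.2046]
tool_rot: [[0.103, 0.995, -0.001], [0.995, -0.103, 0.0], [0.0, -0.001, -1.0]]
ft_force: [-0.7, 0.5, -0.6]
grip_width: 0.0
gripper_force: 0.6
```

>>> jog_arm:
  hand: [0,0,0,0,0]
  travel:
    - [0.014,-0.002,-0.005]
    - [0.013,-0.001,-0.005]
    - [0.012,-0.001,-0.005]
    - [0.02,-0.002,-0.01]
    - [0.013,-0.001,-0.015]
  yaw: [0,0,0,0,0]

```text
time_s: 4.58
position: [0.6691, 0.0214, 0.165]
tool_rot: [[0.103, 0.995, 0.002], [0.995, -0.103, -0.0], [-0.0, 0.002, -1.0]]
ft_force: [-0.5, -0.3, 1.2]
grip_width: -0.0003
gripper_force: 0.3
```

>>> jog_arm:
  hand: [0,0,0,0,0]
  travel:
    - [0.006,-0.001,-0.015]
    - [0.002,0,-0.015]
    - [0,0,-0.013]
    - [0,0,-0.007]
    - [0,0,0]
  yaw: [0,0,0,0,0]

```text
time_s: 5.2
position: [0.6754, 0.0206, 0.1149]
tool_rot: [[0.103, 0.995, -0.001], [0.995, -0.103, 0.0], [0.0, -0.001, -1.0]]
ft_force: [-0.4, 0.3, -0.2]
grip_width: 0.0
gripper_force: 0.0
```

>>> jog_arm:
  hand: [0,0,0,0,0]
  travel:
    - [0,0,-0.003]
    - [0,0,-0.002]
    - [0,0,-0.0015]
    - [0,0,-0.001]
    - [0,0,0]
  yaw: [0,0,0,0,0]

```text
time_s: 5.82
position: [0.6759, 0.0205, 0.1081]
tool_rot: [[0.103, 0.995, 0.0], [0.995, -0.103, -0.0], [-0.0, 0.0, -1.0]]
ft_force: [-0.3, -0.2, 1.9]
grip_width: 0.0
gripper_force: 1.1
```

Run:
```python
from h import *
im=env.get_image("scene")[:,:,::-1]; a=cv2.resize(im[210:330,220:370],None,fx=2.6,fy=2.6,interpolation=cv2.INTER_CUBIC)
w=env.get_image("wrist")[:,:,::-1]; cv2.imwrite("pics/w0.png",w)
w=cv2.resize(w,(400,300)); cv2.imwrite("pics/s3.png",np.hstack([cv2.resize(a,(390,300)),w]))
```

```text
(no output)
```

View pics/s3.png

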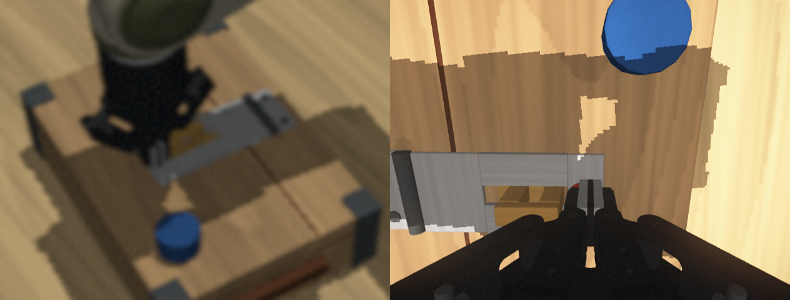

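>>> jog_arm:
  hand: [0,0,0,0,0]
  travel:
    - [0,0,-0.0015]
    - [0,0,-0.001]
    - [0,0,-0.001]
    - [0,0,0]
    - [0,0,0]
  yaw: [0,0,0,0,0]

```text
time_s: 6.55
position: [0.676, 0.0206, 0.1076]
tool_rot: [[0.103, 0.995, 0.003], [0.995, -0.103, -0.001], [-0.0, 0.003, -1.0]]
ft_force: [-8.2, 0.8, 20.9]
grip_width: 0.0003
gripper_force: 10.4
```

>>> jog_arm:
  hand: [0,0,0,0,0]
  travel:
    - [0,0,0.035]
    - [0,0,0.035]
    - [-0.035,-0.035,0.03]
    - [0,0,0]
    - [0,0,0]
  yaw: [0,0,0,0,0]

```text
time_s: 7.18
position: [0.6407, -0.0143, 0.2038]
tool_rot: [[0.103, 0.995, -0.001], [0.995, -0.103, 0.0], [0.0, -0.001, -1.0]]
ft_force: [0.1, 0.1, -0.6]
grip_width: -0.0
gripper_force: 0.0
```

Run:
```python
from h import *
p=pose(); print(p)
w=env.get_image("wrist")[:,:,::-1]; cv2.imwrite("pics/w1.png",w); np.savez("w1.npz",p=p[0],R=p[1])
```

```text
(array([ 0.64074357, -0.01430633,  0.20377452]), array([[ 1.03109140e-01,  9.94669686e-01, -8.49016040e-04],
       [ 9.94670000e-01, -1.03108830e-01,  4.01522211e-04],
       [ 3.11840922e-04, -8.85891394e-04, -9.99999559e-01]]))
```

View pics/w1.png

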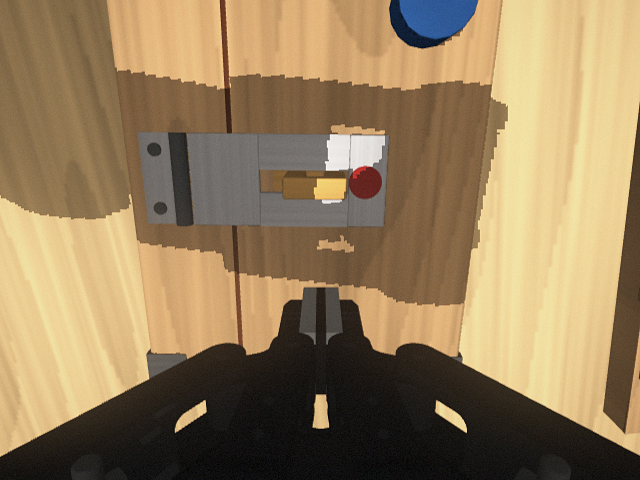

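The wrist view shows the hasp flat. The staple's top runs from u=282 to 347 at v≈178–199, the red dot is at (365,182), the strap end at u=386 and the hinge at u≈180.

Run:
```python
from h import *
d=np.load("w1.npz");P=(d["p"],d["R"])
w=cv2.imread("pics/w1.png")
for v in(182,188,194):print(v,[tuple(map(int,w[v,u])) for u in(278,280,281,282,283,284,286,344,345,346,347,348,349,350)])
for u in(300,330):print(u,[(v,*map(int,w[v,u])) for v in range(166,206,2)])
L=plane("wrist",(282.5,188),.116,P);R=plane("wrist",(346.8,188),.116,P)
print("staple",L,R,np.linalg.norm(L-R),(L+R)/2)
for n,uv,z in(("dot",(365,182),.091),("endT",(386,134),.091),("endB",(385,227),.091),("T",(260,133),.091),("B",(260,226.5),.091),("hingeT",(177,133),.093),("hingeB",(184,225),.093)): print(n,plane("wrist",uv,z,P).round(4))
t=cv2.imread("pics/top0.png")
```

```text
182 [(52, 94, 126), (54, 97, 131), (52, 95, 128), (41, 70, 94), (49, 84, 118), (52, 94, 132), (58, 101, 136), (107, 199, 241), (98, 182, 234), (55, 94, 127), (62, 84, 107), (62, 74, 85), (30, 38, 103), (31, 37, 101)]
188 [(52, 95, 127), (50, 93, 127), (53, 98, 129), (46, 83, 111), (47, 85, 115), (53, 95, 129), (53, 96, 129), (107, 198, 243), (90, 166, 219), (47, 77, 105), (66, 88, 111), (64, 74, 78), (84, 86, 105), (30, 36, 100)]
194 [(105, 107, 111), (109, 112, 116), (111, 112, 115), (82, 90, 99), (46, 89, 120), (54, 96, 129), (49, 94, 124), (45, 85, 117), (49, 87, 117), (68, 81, 90), (104, 106, 108), (86, 85, 91), (105, 110, 112), (107, 109, 114)]
300 [(166, 112, 115, 120), (168, 115, 118, 121), (170, 76, 92, 108), (172, 41, 66, 91), (174, 35, 62, 86), (176, 38, 68, 89), (178, 56, 96, 128), (180, 55, 96, 134), (182, 58, 100, 137), (184, 51, 96, 130), (186, 52, 95, 130), (188, 45, 90, 123), (190, 54, 95, 130), (192, 54, 94, 131), (194, 55, 98, 129), (196, 52, 92, 126), (198, 49, 88, 118), (200, 114, 117, 121), (202, 113, 116, 118), (204, 114, 116, 122)]
330 [(166, 230, 232, 234), (168, 234, 235, 238), (170, 187, 195, 202), (172, 38, 64, 90), (174, 40, 67, 91), (176, 45, 72, 97), (178, 67, 127, 175), (180, 113, 210, 242), (182, 111, 204, 240), (184, 112, 204, 241), (186, 111, 205, 239), (188, 111, 201, 241), (190, 107, 198, 240), (192, 110, 201, 241), (194, 105, 193, 239), (196, 102, 189, 237), (198, 85, 174, 228), (200, 207, 209, 212), (202, 229, 232, 236), (204, 108, 109, 116)]
staple [0.62394197 0.02381629 0.116     ] [0.65868853 0.02023007 0.116     ] 0.03493113976880368 [0.64131525 0.02202318 0.116     ]
dot [0.6712 0.0184 0.091 ]
endT [0.6853 0.0452 0.091 ]
endB [ 0.6816 -0.011   0.091 ]
T [0.6122 0.0533 0.091 ]
B [ 0.604  -0.0026  0.091 ]
hingeT [0.5647 0.0583 0.093 ]
hingeB [0.5577 0.0036 0.093 ]
```

The staple measures 34.9 mm wide, as it should, centred near (0.641, 0.022). That puts it at chest x ≈ +6.6 mm. Next I fetch the pin.

>>> jog_arm:
  hand: [0.06,0.06,0.06,0.06,0.06]
  travel:
    - [-0.03,0.049,0]
    - [-0.03,0.049,0]
    - [-0.03,0.049,0]
    - [-0.03,0.049,0]
    - [-0.03,0.049,0]
  yaw: [0.06,0.06,0.06,0.06,0.06]

```text
time_s: 7.85
position: [0.4896, 0.2326, 0.2033]
tool_rot: [[-0.198, 0.98, -0.002], [0.98, 0.198, -0.0], [0.0, -0.002, -1.0]]
ft_force: [-0.4, -0.0, 0.1]
grip_width: 0.0602
gripper_force: 0.0
```

>>> jog_arm:
  hand: [0.06,0.06,0.06,0.06,0.06]
  travel:
    - [-0.03,0.049,0]
    - [-0.027,0.046,0]
    - [0,0,-0.03]
    - [0,0,-0.02]
    - [0,0,0]
  yaw: [0.06,0.06,0,0,0]

```text
time_s: 8.48
position: [0.433, 0.3259, 0.1524]
tool_rot: [[-0.313, 0.95, -0.004], [0.95, 0.313, -0.002], [-0.0, -0.005, -1.0]]
ft_force: [0.1, -0.8, 1.1]
grip_width: 0.0603
gripper_force: 0.0
```

Run:
```python
from h import *
p=pose(); print(p)
w=env.get_image("wrist")[:,:,::-1]; cv2.imwrite("pics/w2.png",w); np.savez("w2.npz",p=p[0],R=p[1])
h=cv2.cvtColor(w,cv2.COLOR_BGR2HSV)
red=(((h[...,0]<6)|(h[...,0]>172))&(h[...,1]>140)&(h[...,2]>60)).astype(np.uint8)
n,l,st,c=cv2.connectedComponentsWithStats(red)
for i in range(1,n):
    if st[i,4]>100:
        print(st[i],c[i]);
```

```text
(array([0.43298382, 0.32587392, 0.15235875]), array([[-3.12698968e-01,  9.49843124e-01, -4.17084603e-03],
       [ 9.49852178e-01,  3.12693882e-01, -1.83717709e-03],
       [-4.40831989e-04, -4.53617057e-03, -9.99989614e-01]]))
[310 217  31  34 764] [325.0078534  236.17539267]
```

View pics/w2.png

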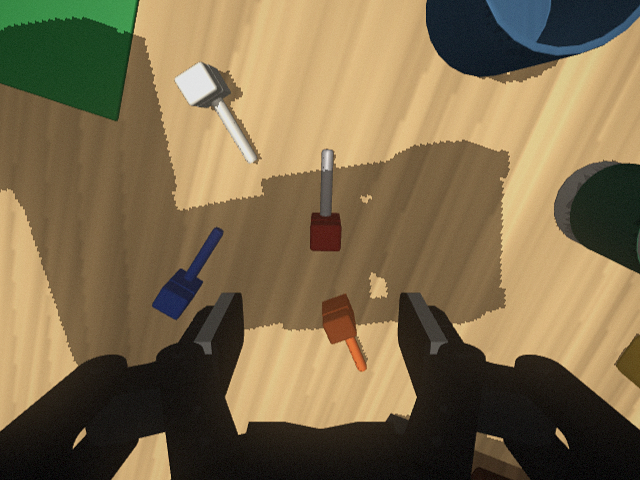

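The wrist view shows the red head at u 310–341, v 213–251, with the shank running straight up to its tip at (327,150). It is already nearly aligned with the tool.

Run:
```python
from h import *
d=np.load("w2.npz");P=(d["p"],d["R"])
w=cv2.imread("pics/w2.png");h=cv2.cvtColor(w,cv2.COLOR_BGR2HSV)
print([(v,*map(int,w[v,325])) for v in range(208,256,2)])
for v in(230,245): print(v,[(u,*map(int,w[v,u])) for u in list(range(306,316))+list(range(336,346))])
for v in(165,180,200):
    r=w[v,312:342].astype(int); sat=r[:,2]-r[:,0]; print(v,[312+int(i) for i in np.where(sat<25)[0]])
T=lambda uv,z:plane("wrist",uv,z,P)
for n,uv,z in(("tip",(327.3,150),.010),("rootshank",(325.5,212),.010)): print(n,T(uv,z).round(4))
```

```text
[(208, 85, 88, 93), (210, 87, 91, 94), (212, 87, 89, 95), (214, 89, 92, 95), (216, 61, 66, 80), (218, 19, 31, 62), (220, 22, 31, 72), (222, 20, 31, 62), (224, 22, 29, 67), (226, 26, 38, 87), (228, 26, 31, 88), (230, 27, 31, 87), (232, 26, 34, 86), (234, 22, 32, 86), (236, 16, 26, 84), (238, 23, 30, 85), (240, 20, 29, 83), (242, 21, 29, 84), (244, 23, 28, 84), (246, 25, 33, 84), (248, 16, 24, 77), (250, 22, 32, 75), (252, 68, 103, 124), (254, 76, 107, 129)]
230 [(306, 66, 94, 118), (307, 64, 99, 118), (308, 63, 92, 118), (309, 67, 96, 118), (310, 27, 36, 71), (311, 19, 28, 76), (312, 17, 28, 78), (313, 21, 27, 83), (314, 26, 34, 87), (315, 26, 34, 89), (336, 21, 28, 83), (337, 21, 29, 86), (338, 23, 27, 84), (339, 20, 27, 77), (340, 18, 26, 74), (341, 41, 60, 87), (342, 58, 90, 114), (343, 66, 94, 120), (344, 64, 96, 115), (345, 61, 92, 115)]
245 [(306, 66, 97, 119), (307, 65, 95, 118), (308, 64, 95, 120), (309, 66, 98, 118), (310, 21, 29, 66), (311, 19, 31, 75), (312, 22, 30, 81), (313, 25, 32, 86), (314, 24, 30, 83), (315, 23, 30, 83), (336, 18, 32, 85), (337, 21, 34, 85), (338, 24, 31, 80), (339, 16, 23, 71), (340, 25, 39, 73), (341, 70, 102, 123), (342, 65, 97, 118), (343, 61, 91, 117), (344, 67, 99, 120), (345, 61, 92, 114)]
165 [322, 323, 324, 325, 326, 327, 328, 329, 330, 331, 332]
180 [321, 322, 323, 324, 325, 326, 327, 328, 329, 330, 331]
200 [321, 322, 323, 324, 325, 326, 327, 328, 329, 330, 331]
tip [0.4203 0.3769 0.01  ]
rootshank [0.4325 0.3365 0.01  ]
```

Run:
```python
from h import *
d=np.load("w2.npz");P=(d["p"],d["R"])
T=lambda uv,z:plane("wrist",uv,z,P)
c=T((325.3,238.2),.036);print("head",c, "size",np.linalg.norm(T((310,238),.036)-T((340.8,238),.036)),np.linalg.norm(T((325,225),.036)-T((325,251.3),.036)))
a,b=T((325.9,205),.009),T((327.2,160),.009);print(np.degrees(np.arctan2(*(b-a)[1::-1])),"tip-head",np.linalg.norm(T((327.3,150),.008)-c))
print("tool yaw",np.degrees(np.arctan2(P[1][1,0],P[1][0,0])))
x=P[1][:,0];y=P[1][:,1];dd=c-P[0];print("in tool xy",dd@x,dd@y)
```

```text
head [0.43571415 0.3257815  0.036     ] size 0.019684589352861704 0.017558818827676115
106.83791183866661 tip-head 0.06013440676060544
tool yaw 108.22196019134357
in tool xy -0.0008902595298864338 0.0030923021724069324
```

>>> jog_arm:
  hand: [0.06,0.06,0.06,0.06,0.06]
  travel:
    - [0.0036,-0.003,-0.04]
    - [0,0,-0.04]
    - [0,0,-0.035]
    - [0,0,-0.013]
    - [0,0,0]
  yaw: [-0.024,0,0,0,0]

```text
time_s: 9.15
position: [0.4378, 0.3228, 0.0267]
tool_rot: [[-0.289, 0.957, 0.0], [0.957, 0.289, 0.0], [0.0, 0.0, -1.0]]
ft_force: [0.2, -0.2, -0.5]
grip_width: 0.0601
gripper_force: 0.0
```

>>> jog_arm:
  hand: [0.01,0.01,0.01,0.01,0.01]
  travel:
    - [0,0,0]
    - [0,0,0]
    - [0,0,0]
    - [0,0,0]
    - [0,0,0]
  yaw: [0,0,0,0,0]
  grip_force: 40

```text
time_s: 9.78
position: [0.4379, 0.3228, 0.0274]
tool_rot: [[-0.289, 0.957, 0.002], [0.957, 0.289, 0.001], [0.0, 0.002, -1.0]]
ft_force: [-1.4, -1.1, 6.8]
grip_width: 0.0196
gripper_force: 39.2
```

>>> jog_arm:
  hand: [0.01,0.01,0.01,0.01,0.01]
  travel:
    - [0,0,0.02]
    - [0,0,0.05]
    - [0,0,0.06]
    - [0,0,0.04]
    - [0,0,0]
  yaw: [0,0,0,0,0]

```text
time_s: 10.4
position: [0.4383, 0.323, 0.1997]
tool_rot: [[-0.289, 0.957, 0.006], [0.957, 0.289, 0.003], [0.001, 0.007, -1.0]]
ft_force: [-0.3, -0.4, -1.1]
grip_width: 0.0191
gripper_force: 39.3
```

Run:
```python
from h import *
p=pose(); print(p)
w=env.get_image("wrist")[:,:,::-1]; cv2.imwrite("pics/w3.png",w); np.savez("w3.npz",p=p[0],R=p[1])
```

```text
(array([0.43831396, 0.32302189, 0.1996616 ]), array([[-2.88966012e-01,  9.57318440e-01,  6.32840443e-03],
       [ 9.57338989e-01,  2.88953790e-01,  2.78705846e-03],
       [ 8.39486008e-04,  6.86379346e-03, -9.99976092e-01]]))
```

View pics/w3.png

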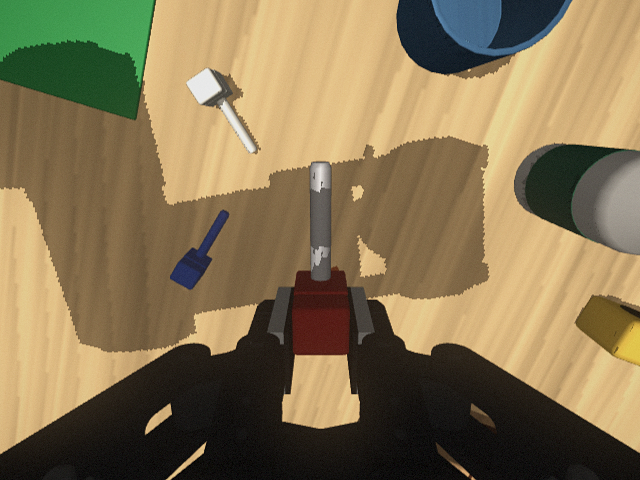

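The pin is gripped straight: shank at u≈320, head at (321,310). I carry it over the chest to the right side of the staple.

>>> jog_arm:
  hand: [0.01,0.01,0.01,0.01,0.01]
  travel:
    - [0.0242,-0.0484,0]
    - [0.0242,-0.0484,0]
    - [0.0242,-0.0484,0]
    - [0.0242,-0.0484,0]
    - [0.0242,-0.0484,0]
  yaw: [-0.05,-0.05,-0.05,-0.05,-0.05]

```text
time_s: 11.08
position: [0.5585, 0.0789, 0.1947]
tool_rot: [[-0.041, 0.999, -0.003], [0.999, 0.041, 0.0], [0.0, -0.003, -1.0]]
ft_force: [0.1, 1.4, -0.5]
grip_width: 0.0196
gripper_force: 39.2
```

>>> jog_arm:
  hand: [0.01,0.01,0.01,0.01,0.01]
  travel:
    - [0.0242,-0.0484,0]
    - [0.0242,-0.0484,0]
    - [0.0242,-0.0484,0]
    - [0,0,-0.04]
    - [0,0,0]
  yaw: [-0.05,-0.05,-0.05,0,0]

```text
time_s: 11.7
position: [0.6292, -0.0645, 0.152]
tool_rot: [[0.108, 0.994, -0.009], [0.994, -0.108, 0.003], [0.002, -0.009, -1.0]]
ft_force: [-0.0, 0.1, -0.6]
grip_width: 0.0191
gripper_force: 39.3
```

Run:
```python
from h import *
p=pose(); print(p)
w=env.get_image("wrist")[:,:,::-1]; cv2.imwrite("pics/w4.png",w); np.savez("w4.npz",p=p[0],R=p[1])
# staple/shank numbers
for v in(225,250,265): print("shank",v,[u for u in range(295,345) if int(w[v,u].max())-int(w[v,u].min())<22])
```

```text
(array([ 0.6291877 , -0.06453598,  0.15203534]), array([[ 0.1075473 ,  0.99415988, -0.00892848],
       [ 0.99419839, -0.10752677,  0.00274996],
       [ 0.00177385, -0.00917243, -0.99995636]]))
shank 225 [310, 311, 312, 313, 314, 315, 316, 317, 318, 319, 320, 321, 322, 323, 324, 325, 326, 327, 328, 329, 330]
shank 250 [311, 312, 313, 314, 315, 316, 317, 318, 319, 320, 321, 322, 323, 324, 325, 326, 327, 328, 329, 330]
shank 265 [311, 312, 313, 314, 315, 316, 317, 318, 319, 320, 321, 322, 323, 324, 325, 326, 327, 328, 329, 330]
```

View pics/w4.png

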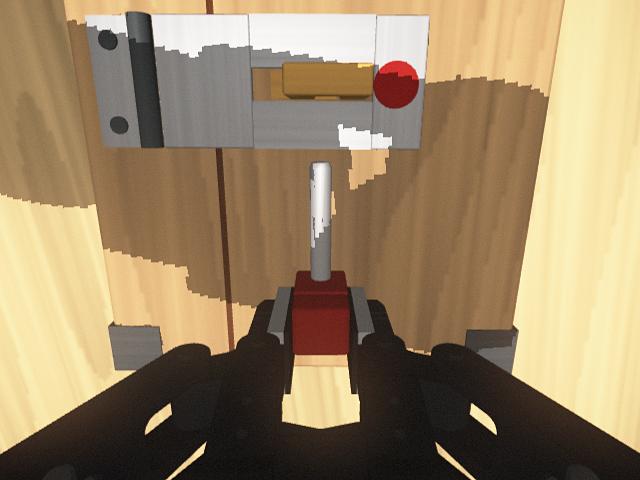

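That was my 11th picture, one over the limit of 10, so I will view no more and work from numbers only. It shows the staple's top at u 283–373, v 62–96, and the shank at u≈320 with its tip at v=161.

>>> jog_arm:
  hand: [0.01,0.01,0.01,0.01,0.01]
  travel:
    - [0,0,0]
    - [0,0,0]
    - [0,0,0]
    - [0,0,0]
    - [0,0,0]
  yaw: [0,0,0,0,0]

```text
time_s: 12.38
position: [0.6311, -0.0646, 0.1564]
tool_rot: [[0.107, 0.994, 0.0], [0.994, -0.107, -0.0], [-0.0, 0.0, -1.0]]
ft_force: [-0.0, 0.2, -0.1]
grip_width: 0.0192
gripper_force: 39.3
```

```bash
cat > st.py <<'E'
from h import *
P=pose(); print(P[0].round(4),P[1].round(4).tolist(),np.round(env.observe()["ft_force"],1))
w=env.get_image("wrist")[:,:,::-1].astype(int)
hs=cv2.cvtColor(w.astype(np.uint8),cv2.COLOR_BGR2HSV)
m=((hs[...,0]>14)&(hs[...,0]<30)&(hs[...,1]>115)).astype(np.uint8)
# staple rows near expected top
c=np.array([.641,.022,.116]);u,v=proj("wrist",c,P);print("expected px",u,v)
for dv in(-8,-4,0,4,8):
    vv=int(round(v))+dv; r=np.where(m[vv,230:430])[0]+230
    if len(r): print(vv,r.min(),r.max(),len(r), [int(x) for x in r[1:][np.diff(r)>1]])
for vv in(175,200,230,260):
    r=[u for u in range(295,345) if w[vv,u].max()-w[vv,u].min()<22]
    if r: print("shank",vv,r[0],r[-1],(r[0]+r[-1])/2)
E
python3 - <<'E'
from st import *
w4=cv2.imread("pics/w4.png")
print([(u,*map(int,w[80,u])) for u in list(range(276,290,1))+list(range(366,380))])
E
```

```text
[ 0.6311 -0.0646  0.1564] [[0.1067, 0.9943, 0.0002], [0.9943, -0.1067, -0.0001], [-0.0001, 0.0002, -1.0]] [-0.   0.2 -0.1]
expected px 321.90531511333177 78.637934174267
71 249 418 119 [418]
75 249 418 117 [254, 259, 418]
79 249 421 121 [260, 418]
83 249 429 127 [260, 417, 421]
87 249 429 128 [257, 417, 420]
shank 175 310 330 320.0
shank 200 310 330 320.0
shank 230 310 330 320.0
shank 260 311 330 320.5
[(276, 59, 112, 152), (277, 60, 114, 155), (278, 43, 85, 118), (279, 52, 100, 138), (280, 58, 114, 159), (281, 63, 119, 160), (282, 63, 119, 160), (283, 59, 116, 157), (284, 58, 114, 155), (285, 62, 118, 159), (286, 64, 121, 160), (287, 62, 119, 161), (288, 61, 115, 157), (289, 60, 116, 155), (366, 45, 70, 85), (367, 92, 92, 102), (368, 19, 19, 109), (369, 21, 23, 114), (370, 22, 26, 113), (371, 25, 28, 117), (372, 25, 28, 114), (373, 25, 27, 115), (374, 21, 23, 109), (375, 23, 25, 112), (376, 25, 28, 114), (377, 23, 24, 116), (378, 14, 18, 109), (379, 24, 28, 114)]
```

Run:
```python
from h import *
P=pose();R=P[1]
def tl(uv,z): return (R.T@(plane("wrist",uv,z,P)-P[0])*1000).round(2)
zp=P[0][2]-.0193
print("staple L,R,C",tl((278.6,79),.116),tl((365.6,79),.116),tl((322.1,79),.116))
print("shank tip, root",tl((320,165),zp),tl((320.4,265),zp), "tipend",tl((320,161),zp))
```

```text
staple L,R,C [ 87.04 -16.34  40.38] [87.05 17.73 40.39] [87.04  0.7  40.39]
shank tip, root [56.01 -0.1  19.3 ] [17.38  0.05 19.3 ] tipend [57.44 -0.1  19.3 ]
```

>>> jog_arm:
  hand: [0.01,0.01,0.01,0.01,0.01]
  travel:
    - [0.0008,-0.0001,-0.015]
    - [0,0,-0.013]
    - [0,0,-0.007]
    - [0,0,0]
    - [0,0,0]
  yaw: [0,0,0,0,0]

```text
time_s: 13.05
position: [0.6321, -0.0648, 0.1217]
tool_rot: [[0.107, 0.994, 0.001], [0.994, -0.107, -0.0], [-0.0, 0.001, -1.0]]
ft_force: [0.6, 0.6, -1.1]
grip_width: 0.0194
gripper_force: 39.3
```

>>> jog_arm:
  hand: [0.01,0.01,0.01,0.01,0.01]
  travel:
    - [0.0011,0.01,0]
    - [0.0008,0.007,0]
    - [0,0,0]
    - [0,0,0]
    - [0,0,0]
  yaw: [0,0,0,0,0]

```text
time_s: 13.68
position: [0.6338, -0.0479, 0.1213]
tool_rot: [[0.107, 0.994, -0.0], [0.994, -0.107, -0.0], [-0.0, -0.0, -1.0]]
ft_force: [0.1, -0.6, -1.1]
grip_width: 0.019
gripper_force: 39.3
```

Run:
```python
from st import *
for v in (20,30,40,50,60,70,80,90,100): print(v,[(u,*w[v,u].tolist()) for u in list(range(262,282,2))+list(range(366,392,2))] if v in(40,60,80) else "")
cv2.imwrite("pics/w5.png",w)
R=P[1]; c=np.array([.641,.022,.116]); print((R.T@(c-P[0])*1000).round(1))
```

```text
[ 0.6338 -0.0479  0.1213] [[0.107, 0.9943, -0.0], [0.9943, -0.107, -0.0001], [-0.0001, -0.0, -1.0]] [ 0.1 -0.6 -1.1]
expected px 319.3987774801088 124.50690037593907
117 233 374 140 [244]
121 233 373 140 [241]
125 234 373 135 [236, 240, 244, 251, 253]
129 234 373 135 [236, 238, 249]
133 234 373 139 [248]
shank 175 295 344 319.5
shank 200 310 330 320.0
shank 230 310 330 320.0
shank 260 311 330 320.5
20 
30 
40 [(262, 136, 197, 236), (264, 137, 194, 236), (266, 129, 186, 233), (268, 140, 197, 237), (270, 140, 199, 237), (272, 141, 199, 239), (274, 139, 200, 238), (276, 136, 198, 237), (278, 139, 198, 236), (280, 130, 191, 232), (366, 123, 178, 222), (368, 122, 177, 221), (370, 124, 178, 222), (372, 123, 178, 223), (374, 123, 181, 226), (376, 127, 182, 228), (378, 131, 184, 230), (380, 130, 190, 232), (382, 131, 188, 231), (384, 131, 191, 231), (386, 130, 186, 231), (388, 129, 185, 229), (390, 128, 184, 229)]
50 
60 [(262, 134, 134, 136), (264, 140, 141, 144), (266, 135, 137, 139), (268, 138, 140, 141), (270, 137, 139, 142), (272, 137, 140, 142), (274, 137, 139, 142), (276, 142, 141, 14
[... 291 characters left out ...]
388, 240, 240, 242), (390, 236, 238, 240)]
70 
80 [(262, 136, 139, 141), (264, 132, 135, 136), (266, 134, 135, 138), (268, 133, 135, 138), (270, 134, 136, 137), (272, 135, 136, 140), (274, 136, 139, 140), (276, 137, 137, 140), (278, 139, 140, 144), (280, 138, 137, 142), (366, 133, 138, 138), (368, 131, 135, 137), (370, 136, 138, 140), (372, 131, 130, 136), (374, 133, 134, 139), (376, 111, 115, 119), (378, 136, 139, 141), (380, 135, 140, 142), (382, 134, 134, 136), (384, 135, 136, 140), (386, 141, 142, 144), (388, 141, 143, 145), (390, 136, 141, 142)]
90 
100 
[70.3 -0.3  5.3][ WARN:0@0.239] global loadsave.cpp:1063 imwrite_ Unsupported depth image for selected encoder is fallbacked to CV_8U.
```

Run:
```python
from h import *
w=cv2.imread("pics/w5.png").astype(int)
for v in(113,118,123,128,133): print(v,"L",[(u,w[v,u].sum()) for u in range(258,284)],"R",[(u,w[v,u,2]-w[v,u,0]) for u in range(368,379)])
```

```text
113 L [(258, np.int64(341)), (259, np.int64(328)), (260, np.int64(332)), (261, np.int64(330)), (262, np.int64(330)), (263, np.int64(335)), (264, np.int64(332)), (265, np.int64(261)), (266, np.int64(289)), (267, np.int64(330)), (268, np.int64(342)), (269, np.int64(344)), (270, np.int64(337)), (271, np.int64(339)), (272, np.int64(341)), (273, np.int64(339)), (274, np.int64(344)), (275, np.int64(337)), (276, np.int64(334)), (277, np.int64(342)), (278, np.int64(339)), (279, np.int64(335)), (280, np.int64(344)), (281, np.int64(346)), (282, np.int64(347)), (283, np.int64(344))] R [(368, np.int64(96)), (369, np.int64(97)), (370, np.int64(98)), (371, np.int64(97)), (372, np.int64(95)), (373, np.int64(87)), (374, np.int64(45)), (375, np.int64(-1)), (376, np.int64(21)), (377, np.int64(88)), (378, np.int64(90))]
118 L [(258, np.int64(327)), (259, np.int64(314)), (260, np.int64(310)), (261, np.int64(318)), (262, np.int64(337)), (263, np.int64(318)), (264, np.int64(311)), (265, np.int64(229)), (266, np.int64(295)), (267, np.int64(335)), (268, np.int64(346)), (269, np.int64(326)), (270, np.int64(3
[... 2265 characters left out ...]
1)), (263, np.int64(336)), (264, np.int64(336)), (265, np.int64(262)), (266, np.int64(279)), (267, np.int64(294)), (268, np.int64(333)), (269, np.int64(336)), (270, np.int64(330)), (271, np.int64(318)), (272, np.int64(326)), (273, np.int64(318)), (274, np.int64(343)), (275, np.int64(334)), (276, np.int64(331)), (277, np.int64(325)), (278, np.int64(333)), (279, np.int64(324)), (280, np.int64(325)), (281, np.int64(333)), (282, np.int64(322)), (283, np.int64(334))] R [(368, np.int64(91)), (369, np.int64(93)), (370, np.int64(90)), (371, np.int64(93)), (372, np.int64(81)), (373, np.int64(69)), (374, np.int64(54)), (375, np.int64(89)), (376, np.int64(85)), (377, np.int64(87)), (378, np.int64(86))]
```

Staple centre is at u=319.8 and the shank at u=320.1, so they are aligned. I insert slowly and watch the force.

>>> jog_arm:
  hand: [0.01,0.01,0.01,0.01,0.01]
  travel:
    - [0.0004,0.004,0]
    - [0.0004,0.004,0]
    - [0.0004,0.004,0]
    - [0.0003,0.003,0]
    - [0,0,0]
  yaw: [0,0,0,0,0]

```text
time_s: 14.35
position: [0.6353, -0.0324, 0.1213]
tool_rot: [[0.106, 0.994, -0.0], [0.994, -0.106, -0.0], [-0.0, -0.0, -1.0]]
ft_force: [0.1, -0.4, -0.9]
grip_width: 0.019
gripper_force: 39.3
```

>>> jog_arm:
  hand: [0.01,0.01,0.01,0.01,0.01]
  travel:
    - [0.0007,0.007,0]
    - [0.0007,0.007,0]
    - [0.0007,0.007,0]
    - [0.0007,0.007,0]
    - [0.0003,0.003,0]
  yaw: [0,0,0,0,0]

```text
time_s: 14.98
position: [0.6384, -0.0011, 0.1213]
tool_rot: [[0.106, 0.994, -0.0], [0.994, -0.106, 0.0], [0.0, -0.0, -1.0]]
ft_force: [-0.1, -0.2, -1.0]
grip_width: 0.0193
gripper_force: 39.3
```

>>> jog_arm:
  hand: [0.01,0.01,0.01,0.01,0.01]
  travel:
    - [0.0002,0.0015,0]
    - [0.0001,0.001,0]
    - [0.0001,0.001,0]
    - [0,0,0]
    - [0,0,0]
  yaw: [0,0,0,0,0]

```text
time_s: 15.6
position: [0.6387, 0.0017, 0.1213]
tool_rot: [[0.107, 0.994, -0.0], [0.994, -0.107, -0.0], [-0.0, -0.0, -1.0]]
ft_force: [-0.3, 0.1, -1.2]
grip_width: 0.0197
gripper_force: 39.3
```

>>> jog_arm:
  hand: [0.01,0.01,0.01,0.01,0.01]
  travel:
    - [0.0001,0.001,0]
    - [0.0001,0.0007,0]
    - [0,0.0003,0]
    - [0,0,0]
    - [0,0,0]
  yaw: [0,0,0,0,0]

```text
time_s: 16.23
position: [0.639, 0.0035, 0.1213]
tool_rot: [[0.107, 0.994, -0.0], [0.994, -0.107, -0.0], [-0.0, 0.0, -1.0]]
ft_force: [-0.2, -3.1, -0.6]
grip_width: 0.0192
gripper_force: 39.3
```

The head is against the staple (3 N). I set it down onto the strap and release.

>>> jog_arm:
  hand: [0.01,0.01,0.01,0.01,0.01]
  travel:
    - [0,-0.0003,-0.001]
    - [0,0,-0.001]
    - [0,0,-0.0005]
    - [0,0,0]
    - [0,0,0]
  yaw: [0,0,0,0,0]

```text
time_s: 16.85
position: [0.639, 0.0035, 0.1188]
tool_rot: [[0.107, 0.994, 0.0], [0.994, -0.107, 0.0], [0.0, 0.0, -1.0]]
ft_force: [0.6, -1.8, -1.0]
grip_width: 0.0193
gripper_force: 39.3
```

>>> jog_arm:
  hand: [0.03,0.04,0.05,0.05,0.05]
  travel:
    - [0,0,0]
    - [0,0,0]
    - [0,0,0]
    - [0,0,0]
    - [0,0,0]
  yaw: [0,0,0,0,0]

```text
time_s: 17.48
position: [0.6389, 0.0035, 0.1188]
tool_rot: [[0.107, 0.994, -0.0], [0.994, -0.107, 0.0], [0.0, -0.0, -1.0]]
ft_force: [1.0, -0.6, 0.0]
grip_width: 0.0498
gripper_force: 0.0
```

>>> jog_arm:
  hand: [0.05,0.05,0.05,0.05,0.05]
  travel:
    - [0,0,0.015]
    - [0,0,0.03]
    - [0,0,0.04]
    - [0,-0.02,0.03]
    - [0,0,0]
  yaw: [0,0,0,0,0]

```text
time_s: 18.1
position: [0.6397, -0.0176, 0.2373]
tool_rot: [[0.108, 0.994, 0.006], [0.994, -0.108, -0.001], [-0.001, 0.006, -1.0]]
ft_force: [-0.0, 0.4, 0.2]
grip_width: 0.0497
gripper_force: 0.0
```

Run:
```python
from h import *
P=pose();R=P[1];w=env.get_image("wrist")[:,:,::-1];cv2.imwrite("pics/w6.png",w)
h=cv2.cvtColor(w,cv2.COLOR_BGR2HSV)
red=(((h[...,0]<6)|(h[...,0]>172))&(h[...,1]>140)&(h[...,2]>60)).astype(np.uint8)
n,l,st,c=cv2.connectedComponentsWithStats(red)
C=np.array([.641,.022]);ey=np.array([.107,.9943]);ex=np.array([.9943,-.107])
for i in range(1,n):
    if st[i,4]>100:
        k=plane("wrist",c[i],.127,P)[:2]-C; print(st[i],c[i].round(1),"rel staple x,y mm",k@ex*1000,k@ey*1000)
# shank beyond staple: expected tip
for yy in(.012,.02,.028,.034,.038,.045):
    X=np.r_[C+ey*yy,.103];u,v=proj("wrist",X,P);print(yy,round(u),round(v),[w[int(v),int(u)+d].tolist() for d in(-20,0,20)])
```

```text
[345 155  29  29 645] [358.9 169.1] rel staple x,y mm 26.525845230256685 4.027353027197998
[298 184  33  31 948] [314.3 199.5] rel staple x,y mm -0.048269107170704234 -14.187608042047826
0.012 314 152 [[95, 100, 103], [91, 94, 97], [217, 221, 225]]
0.02 314 139 [[99, 103, 106], [97, 104, 102], [218, 221, 226]]
0.028 314 126 [[71, 86, 101], [97, 101, 103], [69, 88, 108]]
0.034 314 117 [[54, 82, 110], [98, 99, 101], [49, 78, 99]]
0.038 314 110 [[58, 84, 111], [69, 86, 105], [53, 77, 102]]
0.045 314 98 [[55, 82, 107], [64, 90, 120], [54, 80, 103]]
```

The head sits about 15 mm behind the staple's centre and in line with it. The shank shows out to about 37 mm on the far side, and the pin is released. I hand in.

```bash
python3 -c "
from rig import env
print(env.observe()['ft_force']);print(env.close_job())"
```

```text
[-0.34592506  0.70840094  0.27977558]
the job is handed in; nothing more can be done
None
```

The hasp is closed, the red-headed pin is through the staple with its head against it and released, and the job is handed in at about 18 s with no verdict returned; two slips: I viewed 11 pictures instead of the allowed 10, and the first hasp push wedged the strap under the gripper (wrist read 52 N) before I backed off.

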